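# Hang the tool tote on the bench hook

## Robot

A 6-joint arm with a two-finger parallel gripper is mounted at the origin on a cart in front of the work surface, level with it; the furniture and walls round the work are solid. World frame = base frame: x ahead of the robot, y to its left, z up, the work surface at z = 0. Lengths are in m, angles in rad, forces in N, time in s.
With the tool pointing down it reaches from about 0.325 to 0.85 m from the base axis. Payload 4.4 kg.
Tool frame: the origin (TCP) lies midway between the tips of the shut fingers; the grasp point (between the pads) lies ctrl.pinch_z behind it (ctrl.pinch_z is the distance from the TCP to the grasp point, in m); z points along the fingers, y is the line along which they close (so a half turn about z gives the same grasp; the last joint's range is limited). The gripper opens to 94 mm and grips with 3 to 60 N. Pads are 16 mm wide; open, the fingers measure 119 mm over their backs; the gripper's body (75 mm by 177 mm) begins 78 mm behind the grasp point.
Start: joints at [1.062, 0.207, 1.542, -0, 1.393, -0.15], TCP at [0.202, 0.538, 0.205] pointing down, gripper open.
Joint ranges: [-2.73, 2.73], [-0.86, 2.22], [0.23, 2.46], [-1.11, 4.25], [0.08, 2.63], [-2.82, 2.82]. Speed limits (rad/s): [2.79, 2.79, 3.14, 3.14, 3.14, 3.14].

## Interface

Orientations are given as a rotation vector (axis times angle).
In Python, from plant import ctrl gives the robot as it stands.
- The arm moves only by the tool move_tool, called after "Call:" as a command line: name --argument value ..., lists and objects as JSON in quotes. Schema: {"type":"object","properties":{"deltas":{"type":"array","items":{"type":"number"},"minItems":7,"maxItems":70},"only":{"type":"string"},"quiet":{"type":"boolean"},"lines":{"type":"string"}},"required":["deltas"],"additionalProperties":false}. deltas is one flat list of numbers that holds 1 to 10 rows one after another, with no inner brackets; each row has 7 numbers: a rotation vector rx, ry, rz in parts of the range, where 1.0 means 120 degrees, then dx, dy, dz in parts of the range, where 1.0 means 100 cm, then the opening from 0.0 (shut) to 1.0 (fully open); each row is the pose to reach, as a shift and turn from the pose commanded when the call began, along the tool's axes at that moment; what a row does not reach only later rows make up. A row lasts 1/12 s, in which the tool goes at most 0.0417 m and 0.125 rad, less where a joint would pass 70% of its speed; a pose out of reach is approached as far as the arm can. The fingers move at their own pace and stop on an object; the grip force is fixed at half the most. Time passes only in rows, so rows that do not move let the fingers close. The tool returns the time, the measured TCP pose, the force, the opening and the grip force at its end. only (a regular expression) keeps the lines of the reply that match it, lines (a string "A,B") keeps lines A to B, and quiet returns only ok. Shift and turn numbers lie between -1 and 1, and a call with a number outside is refused. Input that does not fit is refused with a message, and nothing moves.
- ctrl.get_obs(): the state, without advancing time (a new reading comes with each control period).
- ctrl.grab_frame(name): name is "scene" or "top" or "wrist"; returns the picture (420x560x3 uint8, red, green, blue); there is no depth.
- ctrl.camera_model(name): a dict with "mtx" (3x3 intrinsics, pixels), "rvec" (rotation vector, rad) and "tvec" (3), from world to camera coordinates, as OpenCV has them. Camera axes: x right, y down, z forward; pixel columns grow to the right and rows downward; lengths in m; the calibration is good to about 2 mm. A picture is of the moment at which its call begins: read the wrist's pose just before it. camera_model takes no time and is no camera call; for the wrist camera it gives the pose at the moment of the call.
- ctrl.sign_off(): hands the job in; it is judged then, once.
The state is a dict: "time_s": time; "joint_pos": joint angles; "joint_velocities": joint speeds; "joint_torque": joint torques, N m; "position": TCP position; "orientation": TCP orientation; "contact_force": force on the tool from outside, world axes, zero at the start; "wrist_torque": the same for the moment, N m; "gripper_width": opening from 0.0 (shut) to 1.0 (fully open); "grasp_force": force on a finger pad.
Only numpy, scipy, OpenCV 4.12 (cv2) and the standard library are available. Lean on these libraries where they do the work, as an engineer would, in place of code of your own. Each camera call takes 0.05 s, during which the arm holds its last target. There are 200 camera calls.

## Task

Clear the bench: pick up the small plywood tote and hang it by its handle bar on both prongs of the hook stand, level, square across the prongs and clear of the bench, with the bracket and the pulley still in it. Leave it hanging still and let go; do not disturb the other things on the bench.

Things in the scene. Friction and masses are not known exactly. Their poses are not given: they have to be found in the camera images.
- tote: Loose plywood tote, 0.2 to 0.45 kg: open tray 80 mm (x) by 162 mm (y) by 50 mm high, walls 5 mm; at each end a cheek 40 mm wide, 156 mm high (inner faces 150 mm apart), between them a dark wooden handle bar. Origin at the centre of its underside, z up; alike both ways round.
- tote_bar (a point): Centre of the tote's handle bar, 140 mm above the tote's origin. The bar is 16 by 16 mm square and runs along the tote's y, 150 mm free length; its underside is 82 mm above the tray's rim. Take it from above at its middle, the fingers on its two long sides.
- hook_stand: Fixed steel bench stand, up to 0.5 rad askew; origin on the bench under the hook's seat, z up. Two round level prongs, 10 mm thick, at y = -40 and +40 mm, point to the robot (-x); undersides at z = 177 mm; ends turn up at x = -24 to -40 mm, tips at z = 215 mm. They start from a cross bar 100 mm wide on a 20 mm post at x = 105 mm (top z = 190 mm). Base plate 120 mm wide, x = 15 to 155 mm.
- hook_seat (a point): Middle of the seat: midway between the prongs, level with their upper side (187 mm above the bench), axes as the stand's. The bar's centre rests 8 mm above it when hung, the tray then 55 mm above the bench. Go in from the front (stand's -x), bar above the tips, tray below the prongs, then lower.
- bracket: White printed bracket, 26 x 70 x 24 mm, loose in one half of the tray. Origin at the centre of its underside.
- pulley: Blue printed pulley, 38 mm across, 22 mm high, loose in the other half of the tray. Origin at the centre of its underside.
- tape_roll: Bystander: roll of tape lying flat, 64 mm across, 19 mm high, between the tote and the stand. Leave alone.
- hex_driver: Bystander: screwdriver with red handle, 174 mm long, lying at the back of the bench. Leave alone.
- mouse: Bystander: black computer mouse, 112 x 61 x 38 mm, at the back of the bench. Leave alone.

How it is judged:
At the end, for the whole second after the job is handed in: Bar on both prongs behind their upturned ends: centre 0-16 mm above the seat, 40 mm sideways, 30 mm before to 50 mm behind it; tote level within 0.15 rad, square to the prongs within 0.25 rad, borne by the stand (over 1 N), at rest; bracket and pulley in its tray; bystanders moved under 30 mm (x of tote_bar in the frame of hook_seat between -0.03 and 0.05 m and y of tote_bar in the frame of hook_seat between -0.04 and 0.04 m and z of tote_bar in the frame of hook_seat between 0 and 0.016 m and angle between tote's own z axis and vertical below 0.15 rad and angle between the y axis of tote and the y axis of hook_stand, either way round below 0.25 rad and contact force between tote and hook_stand above 1 N and linear speed of tote below 0.03 m/s and angular speed of tote below 0.3 rad/s and x of bracket in the frame of tote between -0.04 and 0.04 m and y of bracket in the frame of tote between -0.08 and 0.08 m and z of bracket in the frame of tote between -0.01 and 0.06 m and x of pulley in the frame of tote between -0.04 and 0.04 m and y of pulley in the frame of tote between -0.08 and 0.08 m and z of pulley in the frame of tote between -0.01 and 0.06 m); the robot touches nothing.
It fails at once if the tape roll, the screwdriver or the mouse is shifted by more than 30 mm (distance of any of tape_roll, hex_driver, mouse from where it was at the start of the episode above 0.03 m).
It also fails if it takes over 48 s, if anything falls off the work surface, if the arm or the gripper's body presses on something with over 40 N, if the wrist force passes 120 N, or if a joint passes its speed limit or range.

## Working session

There is one attempt and no reset: what is moved stays moved. The work goes in short steps, Python scripts to look and compute and a tool call to move; the robot and the scene stay as the last step left them, time stands still between calls to the robot, and variables do not carry over. Pictures are saved under pics/ and viewed, at most 10 in all, crops included, and the job is handed in when it is done.

```bash
mkdir -p pics; ls; python3 - <<'E'
from plant import ctrl
import cv2
o=ctrl.get_obs();print(o['time_s'],o['position'],o['orientation'],ctrl.pinch_z)
for n in("scene","top"):
    f=ctrl.grab_frame(n);cv2.imwrite(f"pics/{n}0.png",f[:,:,::-1])
    m=ctrl.camera_model(n);print(n,m)
E
```

```text
pics
plant.py
0.0 [0.20152906 0.53766473 0.20430667] [-0.56047047 -3.09044431  0.00330901] 0.0188
scene {'mtx': array([[390.03917179,   0.        , 272.75617648],
       [  0.        , 390.03917179, 208.7104835 ],
       [  0.        ,   0.        ,   1.        ]]), 'rvec': array([ 0.87161571, -2.5246313 ,  1.09548649]), 'tvec': array([0.46230061, 0.38097457, 0.74516496])}
top {'mtx': array([[426.47489165,   0.        , 286.52926348],
       [  0.        , 426.47489165, 208.11262757],
       [  0.        ,   0.        ,   1.        ]]), 'rvec': array([ 2.18566338, -2.18865318,  0.10051231]), 'tvec': array([-0.05648846,  0.65960822,  0.94267669])}
```

View pics/scene0.png

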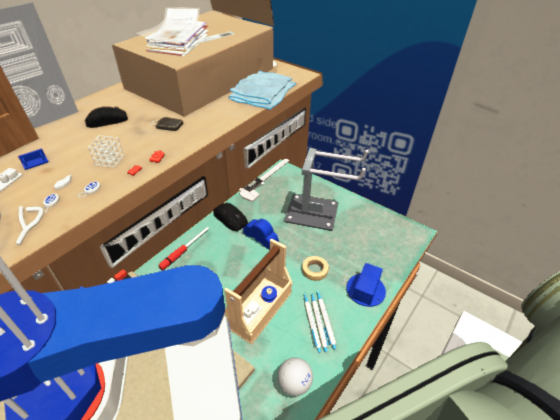

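View pics/top0.png

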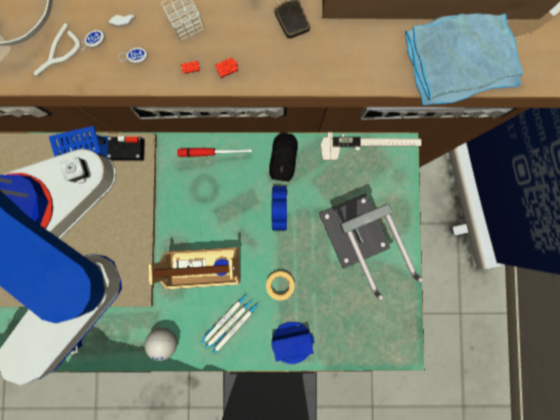

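The top view shows the tote at about (195,270) with its bar running along the columns. The stand is at about (360,230), with its prongs going down and right to (378,296) and (418,280), and the tape is at (280,286). The scene view shows the bar from (235,293) to (280,245). I'll zoom in for precise pixels.

```bash
cat > h.py <<'E'
import numpy as np,cv2
from plant import ctrl
def cam(n):
    m=ctrl.camera_model(n);return m['mtx'],cv2.Rodrigues(np.array(m['rvec']))[0],np.array(m['tvec'])
def plane(c,uv,z):
    K,R,t=c;d=R.T@np.linalg.inv(K)@np.array([*uv,1.]);o=-R.T@t
    return o+d*(z-o[2])/d[2]
def tri(c1,p1,c2,p2):
    P=[c[0]@np.c_[c[1],c[2]] for c in(c1,c2)]
    X=cv2.triangulatePoints(P[0],P[1],np.array(p1,float),np.array(p2,float))[:,0];X=X[:3]/X[3]
    r=[np.linalg.norm(cv2.projectPoints(X,cv2.Rodrigues(c[1])[0],c[2],c[0],None)[0].ravel()-p) for c,p in((c1,p1),(c2,p2))]
    return X.round(4),np.round(r,1)
E
python3 - <<'E'
from h import *
s=cv2.imread('pics/scene0.png');t=cv2.imread('pics/top0.png')
a=cv2.resize(s[140:340,215:375],None,fx=3,fy=3,interpolation=2)[:600]
b=cv2.resize(t[180:310,140:430],None,fx=2.7,fy=2.7,interpolation=2)
cv2.imwrite('pics/a.png',a);cv2.imwrite('pics/b.png',b)
c=cam('top')
print(plane(c,(195,270),.14),plane(c,(280,286),.019),plane(c,(378,296),.2))
E
```

```text
[0.52794577 0.12528474 0.14      ] [ 0.48380287 -0.04241947  0.019     ] [ 0.4834889  -0.22309647  0.2       ]
```

View pics/a.png

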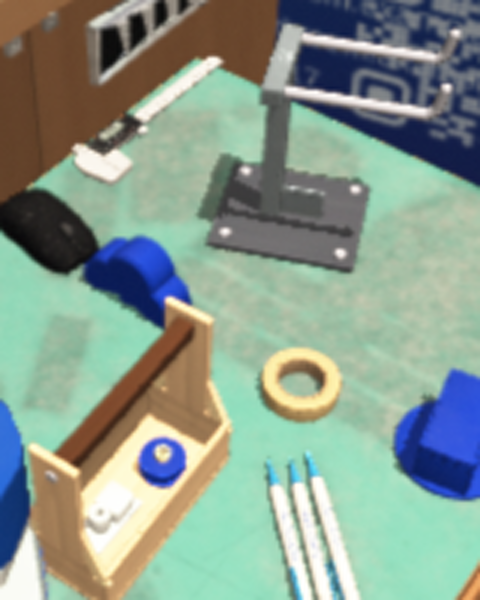

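View pics/b.png

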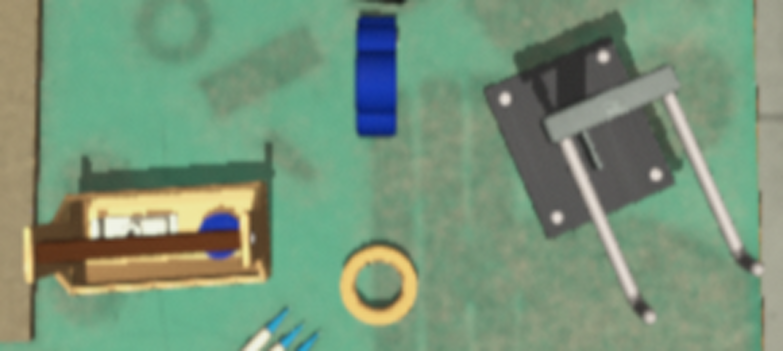

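The crops show the bar from (33,250) to (242,241) in b and from (65,458) to (188,328) in a. The prong tips are at (650,317) and (757,268) in b, and at (446,88) and (456,33) in a. Next I'll triangulate these.

```bash
python3 - <<'E'
from h import *
S=cam('scene');T=cam('top')
a=lambda p:(np.array(p)+.5)/3-.5+[215,140]
b=lambda p:(np.array(p)+.5)/2.7-.5+[140,180]
for n,pb,pa in [('barL',(33,250),(65,455)),('barR',(242,241),(188,326)),('tip+',(650,317),(446,86)),('tip-',(757,268),(456,33)),('bend+',(637,303),(438,110)),('bend-',(742,255),(450,52)),('base+',(568,141),(284,92)),('base-',(672,93),(303,40))]:
    print(n,*tri(T,b(pb),S,a(pa)))
for z in(0.008,):
  q=[plane(T,b(p),z)[:2] for p in((505,98),(603,57),(655,174),(557,217))]
  print('bolts',np.round(q,4),np.mean(q,0)); 
for n,p in(('base+',(568,141)),('base-',(672,93)),('e+',(637,303)),('e-',(742,255))): print(n,plane(T,b(p),.187))
# bar mask, top view, wood handle
t=cv2.imread('pics/top0.png');h=cv2.cvtColor(t,cv2.COLOR_BGR2HSV)
m=np.zeros(h.shape[:2],np.uint8);r=(slice(255,290),slice(150,245))
m[r]=cv2.inRange(h,(0,90,30),(14,255,140))[r]
k,l,s,c=cv2.connectedComponentsWithStats(m);i=1+s[1:,4].argmax();print(s[i])
ys,xs=np.where(l==i);(cx,cy),(w,hh),an=cv2.minAreaRect(np.c_[xs,ys].astype(np.float32));print(cx,cy,w,hh,an)
bx=cv2.boxPoints(((cx,cy),(w,hh),an));print(np.round([plane(T,p,.148) for p in bx],4), plane(T,(cx,cy),.148))
E
```

```text
barL [0.5219 0.2049 0.1508] [1.6 2. ]
barR [0.5297 0.0577 0.1382] [0. 0.]
tip+ [ 0.4834 -0.2248  0.2103] [0.4 0.3]
tip- [ 0.5147 -0.2992  0.2079] [0.2 0.1]
bend+ [ 0.4879 -0.223   0.1842] [0.8 0.7]
bend- [ 0.5194 -0.2973  0.1866] [1.7 1.5]
base+ [ 0.6035 -0.1759  0.1763] [1.  0.9]
base- [ 0.6364 -0.2522  0.1734] [0.2 0.2]
bolts [[ 0.6426 -0.1507]
 [ 0.6779 -0.2355]
 [ 0.5775 -0.2784]
 [ 0.5411 -0.194 ]] [ 0.60978357 -0.21462953]
base+ [ 0.60159449 -0.17531224  0.187     ]
base- [ 0.63518526 -0.24904221  0.187     ]
e+ [ 0.48942788 -0.22168025  0.187     ]
e- [ 0.52217511 -0.29555457  0.187     ]
[153 265  76  13 527]
190.5110321044922 271.2567138671875 9.291470527648926 75.44503021240234 87.54597473144531
[[0.5321 0.2064 0.148 ]
 [0.538  0.0592 0.148 ]
 [0.52   0.0583 0.148 ]
 [0.5141 0.2053 0.148 ]] [0.52604577 0.13241637 0.148     ]
```

```bash
cat >> h.py <<'E'
from scipy.spatial.transform import Rotation as Ro
def to(x,y,z,yaw):
    """relative rotvec + shift in tool axes to TCP (x,y,z), pointing down, tool y at yaw"""
    o=ctrl.get_obs();R=Ro.from_rotvec(o['orientation'])
    c,s=np.cos(yaw),np.sin(yaw);Y=np.array([c,s,0]);Z=np.array([0,0,-1.]);X=np.cross(Y,Z)
    print((R.inv()*Ro.from_matrix(np.c_[X,Y,Z])).as_rotvec().round(4),(R.inv().apply(np.array([x,y,z])-o['position'])).round(4),o['time_s'])
E
python3 -c "
from h import *
to(.526,.132,.24,.042)"
```

```text
[-2.00e-03  9.00e-04  1.17e+00] [-0.4462 -0.2661 -0.0352] 0.1
```

Units first: turns go in shares of 120 degrees. So 1.12 rad / 2.0944 = 0.5348.

Call:
move_tool --deltas '[0, 0, 0.0525, -0.03, -0.018, -0.01, 1, 0, 0, 0.105, -0.06, -0.036, -0.02, 1, 0, 0, 0.1576, -0.09, -0.054, -0.035, 1, 0, 0, 0.2101, -0.12, -0.072, -0.035, 1, 0, 0, 0.2626, -0.15, -0.09, -0.035, 1, 0, 0, 0.3151, -0.18, -0.108, -0.035, 1, 0, 0, 0.3676, -0.21, -0.126, -0.035, 1, 0, 0, 0.4202, -0.24, -0.144, -0.035, 1, 0, 0, 0.4775, -0.27, -0.162, -0.035, 1, 0, 0, 0.5348, -0.3, -0.18, -0.035, 1]'

```text
time_s: 0.93
position: [0.4075, 0.2665, 0.2378]
orientation: [-2.1, -2.302, 0.024]
contact_force: [-23.6, 1.0, 1.5]
gripper_width: 0.997
grasp_force: 9.6
```

```bash
python3 -c "
from h import *
to(.526,.132,.24,.042)"
```

```text
[-0.0294 -0.008   0.0497] [-0.1448  0.1056 -0.0065] 0.9333
```

In the tool's units: 0.05 rad / 2.0944 = 0.0239.

Call:
move_tool --deltas '[0, 0, 0.0239, -0.03, 0.022, 0, 1, 0, 0, 0.0239, -0.06, 0.044, 0, 1, 0, 0, 0.0239, -0.09, 0.066, 0, 1, 0, 0, 0.0239, -0.115, 0.085, 0, 1, 0, 0, 0.0239, -0.125, 0.095, 0, 1, 0, 0, 0.0239, -0.13, 0.1, 0, 1, 0, 0, 0.0239, -0.13, 0.1, 0, 1, 0, 0, 0.0239, -0.13, 0.1, 0, 1]'

```text
time_s: 1.6
position: [0.5303, 0.1451, 0.24]
orientation: [-2.173, -2.267, 0.001]
contact_force: [-0.6, -0.4, 0.3]
gripper_width: 0.996
grasp_force: 0.0
```

```bash
python3 -c "
from h import *
to(.526,.132,.24,.042)
c=cam('wrist');f=ctrl.grab_frame('wrist');cv2.imwrite('pics/w0.png',f[:,:,::-1])
q=cv2.projectPoints(np.array([[.523,.205,.148],[.529,.059,.148],[.526,.132,.148]]),cv2.Rodrigues(c[1])[0],c[2],c[0],None)[0];print(q.round(1).tolist())"
```

```text
[-0.0015 -0.0007  0.0006] [-0.0129 -0.0049 -0.    ] 1.6
[[[272.6, 146.7]], [[273.0, 290.3]], [[272.8, 223.8]]]
```

View pics/w0.png

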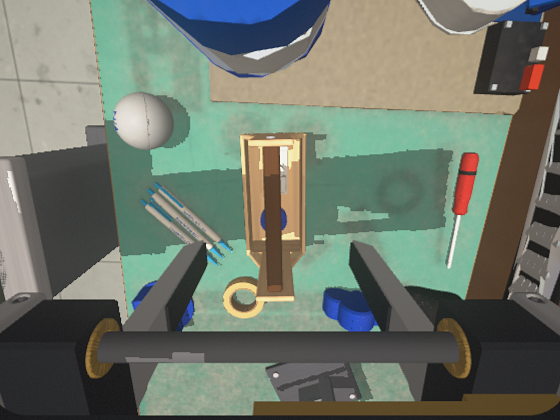

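The bar runs from about (272,147) to (275,292), against a prediction of (272.6,146.7) to (273,290.3), so the height and pose agree. I'll make one masked check across the two views before going down.

```bash
python3 - <<'E'
from h import *
f=cv2.imread('pics/w0.png');h=cv2.cvtColor(f,cv2.COLOR_BGR2HSV)
m=np.zeros(h.shape[:2],np.uint8);r=(slice(140,300),slice(255,295));m[r]=cv2.inRange(h,(0,90,20),(14,255,140))[r]
P=[]
for y in range(155,286,10):
    x=np.where(m[y])[0]
    P.append((y,x.min(),x.max()))
print(P)
W=cam('wrist');T=cam('top')
for z in(.148,):
  for y,a,b in (P[1],P[-2]): print(plane(W,(a,y),z).round(4),plane(W,(b,y),z).round(4))
ys=np.where(m.sum(1)>255*6)[0];print(ys.min(),ys.max())
print(tri(T,(229.3,269.0),W,(274.5,ys.max())),tri(T,(152.5,272),W,(272,ys.min())))
to(.526,.132,.121,.042)
E
```

```text
[(155, np.int64(263), np.int64(279)), (165, np.int64(264), np.int64(279)), (175, np.int64(264), np.int64(279)), (185, np.int64(264), np.int64(279)), (195, np.int64(265), np.int64(280)), (205, np.int64(265), np.int64(280)), (215, np.int64(266), np.int64(279)), (225, np.int64(266), np.int64(280)), (235, np.int64(266), np.int64(280)), (245, np.int64(267), np.int64(281)), (255, np.int64(267), np.int64(281)), (265, np.int64(268), np.int64(281)), (275, np.int64(267), np.int64(281)), (285, np.int64(267), np.int64(281))]
[0.5156 0.1886 0.148 ] [0.5292 0.1892 0.148 ]
[0.5221 0.0768 0.148 ] [0.5363 0.0774 0.148 ]
147 291
(array([0.5302, 0.0569, 0.1455]), array([0.1, 0.3])) (array([0.5241, 0.2055, 0.1509]), array([0.5, 2.1]))
[-0.0012 -0.0006  0.0014] [-0.0133 -0.0045  0.1192] 1.65
```

In the tool's units: -0.008 rad / 2.0944 = -0.0038.

Call:
move_tool --deltas '[0, 0, -0.0038, -0.013, -0.0045, 0, 1, 0, 0, -0.0038, -0.0133, -0.0045, 0.02, 1, 0, 0, -0.0038, -0.0133, -0.0045, 0.05, 1, 0, 0, -0.0038, -0.0133, -0.0045, 0.08, 1, 0, 0, -0.0038, -0.0133, -0.0045, 0.105, 1, 0, 0, -0.0038, -0.0133, -0.0045, 0.119, 1, 0, 0, -0.0038, -0.0133, -0.0045, 0.119, 1, 0, 0, -0.0038, -0.0133, -0.0045, 0.119, 0, 0, 0, -0.0038, -0.0133, -0.0045, 0.119, 0, 0, 0, -0.0038, -0.0133, -0.0045, 0.119, 0]'

```text
time_s: 2.48
position: [0.5285, 0.1315, 0.1235]
orientation: [2.163, 2.276, 0.004]
contact_force: [-0.5, 0.3, 0.2]
gripper_width: 0.823
grasp_force: 0.0
```

Call:
move_tool --deltas '[0, 0, 0, 0, 0, 0, 0, 0, 0, 0, 0, 0, 0, 0, 0, 0, 0, 0, 0, 0, 0, 0, 0, 0, 0, 0, 0, 0, 0, 0, 0, 0, 0, 0, 0, 0, 0, 0, 0, 0, 0, 0]'

```text
time_s: 2.98
position: [0.5272, 0.1307, 0.1215]
orientation: [-2.165, -2.276, -0.0]
contact_force: [0.0, -0.2, -0.4]
gripper_width: 0.4
grasp_force: 0.0
```

Call:
move_tool --deltas '[0, 0, 0, 0, 0, 0, 0, 0, 0, 0, 0, 0, 0, 0, 0, 0, 0, 0, 0, 0, 0, 0, 0, 0, 0, 0, 0, 0, 0, 0, 0, 0, 0, 0, 0, 0, 0, 0, 0, 0, 0, 0, 0, 0, 0, 0, 0, 0, 0]'

```text
time_s: 3.57
position: [0.527, 0.1308, 0.1213]
orientation: [-2.165, -2.276, 0.001]
contact_force: [-0.3, 0.4, -1.0]
gripper_width: 0.167
grasp_force: 30.0
```

```bash
python3 -c "
from h import *
to(.526,.132,.121,.05)"
```

```text
[-0.0005  0.      0.    ] [ 0.0013 -0.0009  0.0003] 3.5667
```

Gripped, at 15.7 mm wide and 30 N. Lifting.

Call:
move_tool --deltas '[0, 0, 0, 0, 0, -0.004, 0, 0, 0, 0, 0, 0, -0.014, 0, 0, 0, 0, 0, 0, -0.03, 0, 0, 0, 0, 0, 0, -0.048, 0, 0, 0, 0, 0, 0, -0.066, 0, 0, 0, 0, 0, 0, -0.084, 0, 0, 0, 0, 0, 0, -0.098, 0, 0, 0, 0, 0, 0, -0.105, 0, 0, 0, 0, 0, 0, -0.105, 0, 0, 0, 0, 0, 0, -0.105, 0]'

```text
time_s: 4.4
position: [0.5272, 0.1308, 0.2266]
orientation: [2.165, 2.276, 0.001]
contact_force: [-0.4, 0.1, -3.1]
gripper_width: 0.164
grasp_force: 30.0
```

```bash
python3 -c "
from h import *
p=np.array([.532,-.2477])-.11*np.array([.921,.39]);print(p)
to(*p,.226,.40)
f=ctrl.grab_frame('scene');cv2.imwrite('pics/s1.png',cv2.resize(f[140:340,180:400,::-1],None,fx=2.5,fy=2.5))"
```

```text
[ 0.43069 -0.2906 ]
[ 0.0004  0.     -0.35  ] [-0.416  -0.1174  0.0005] 4.4
```

View pics/s1.png

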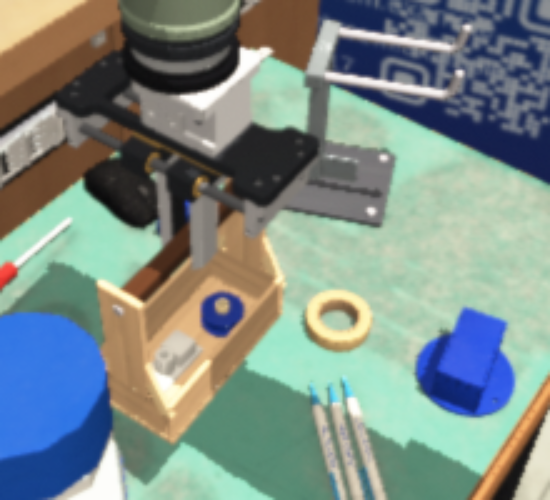

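The tote hangs level with the bracket and pulley still inside. I'll carry it around in front of the prongs: first back toward the robot, then sideways, then turn.

Call:
move_tool --deltas '[0, 0, 0, -0.005, -0.005, -0.003, 0, 0, 0, 0, -0.015, -0.015, -0.01, 0, 0, 0, 0, -0.03, -0.03, -0.018, 0, 0, 0, 0, -0.046, -0.046, -0.025, 0, 0, 0, 0, -0.062, -0.062, -0.03, 0, 0, 0, 0, -0.08, -0.08, -0.03, 0, 0, 0, 0, -0.1, -0.096, -0.03, 0, 0, 0, 0, -0.122, -0.108, -0.03, 0, 0, 0, 0, -0.145, -0.114, -0.03, 0, 0, 0, 0, -0.17, -0.116, -0.03, 0]'

```text
time_s: 5.28
position: [0.4176, -0.0453, 0.2555]
orientation: [-2.163, -2.275, 0.002]
contact_force: [0.7, -0.6, -2.4]
gripper_width: 0.166
grasp_force: 30.0
```

Call:
move_tool --deltas '[0, 0, 0, -0.025, -0.001, 0, 0, 0, 0, 0, -0.05, -0.002, 0, 0, 0, 0, 0, -0.075, -0.003, 0, 0, 0, 0, 0, -0.1, -0.005, 0, 0, 0, 0, 0, -0.125, -0.006, 0, 0, 0, 0, 0, -0.15, -0.007, 0, 0, 0, 0, 0, -0.175, -0.008, 0, 0, 0, 0, 0, -0.2, -0.009, 0, 0, 0, 0, 0, -0.22, -0.01, 0, 0, 0, 0, 0, -0.235, -0.011, 0, 0]'

```text
time_s: 6.12
position: [0.4195, -0.2815, 0.2553]
orientation: [-2.165, -2.273, 0.001]
contact_force: [0.1, 0.3, -2.9]
gripper_width: 0.17
grasp_force: 30.0
```

Call:
move_tool --deltas '[0, 0, -0.0143, -0.01, -0.001, 0, 0, 0, 0, -0.0382, -0.015, -0.001, 0, 0, 0, 0, -0.0621, -0.015, -0.001, 0.005, 0, 0, 0, -0.0859, -0.015, -0.001, 0.01, 0, 0, 0, -0.1098, -0.015, -0.001, 0.018, 0, 0, 0, -0.1337, -0.015, -0.001, 0.025, 0, 0, 0, -0.1576, -0.015, -0.001, 0.03, 0, 0, 0, -0.1671, -0.015, -0.001, 0.03, 0, 0, 0, -0.1671, -0.015, -0.001, 0.03, 0, 0, 0, -0.1671, -0.015, -0.001, 0.03, 0]'

```text
time_s: 6.95
position: [0.4203, -0.295, 0.2265]
orientation: [-1.737, -2.618, -0.0]
contact_force: [0.7, 0.7, -2.4]
gripper_width: 0.168
grasp_force: 30.0
```

```bash
python3 -c "
from h import *
to(.43069,-.2906,.226,.40)
f=ctrl.grab_frame('scene');cv2.imwrite('pics/s2.png',f[:,:,::-1])
g=ctrl.grab_frame('top');cv2.imwrite('pics/t2.png',g[:,:,::-1])
cv2.imwrite('pics/st2.png',np.hstack([cv2.resize(f[100:300,260:430],None,fx=2.3,fy=2.3),cv2.resize(g[180:380,270:440],None,fx=2.3,fy=2.3)])[:,:,::-1])"
```

```text
[-0.0001 -0.0002 -0.0008] [0.     0.0113 0.0005] 6.95
```

View pics/st2.png

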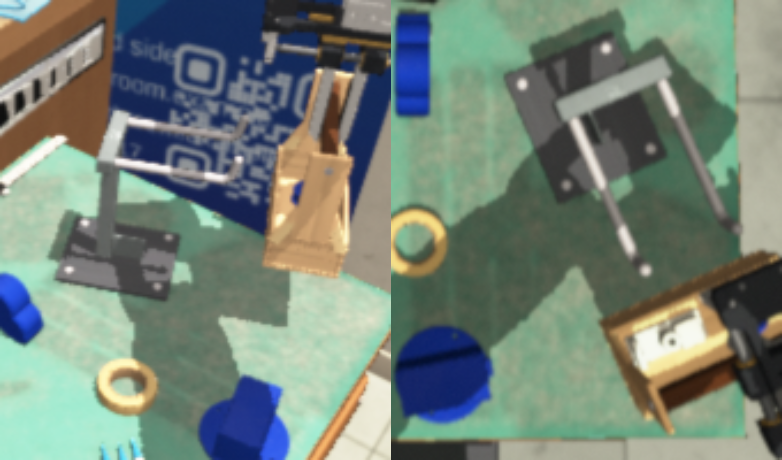

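The tote stands square in front of the prongs. Its rim is below them and its bar is above the tips. Advancing 0.121 m along tool y.

Call:
move_tool --deltas '[0, 0, 0, 0, 0.006, 0, 0, 0, 0, 0, 0, 0.02, 0, 0, 0, 0, 0, 0, 0.036, 0, 0, 0, 0, 0, 0, 0.054, 0, 0, 0, 0, 0, 0, 0.072, 0, 0, 0, 0, 0, 0, 0.09, 0, 0, 0, 0, 0, 0, 0.106, 0, 0, 0, 0, 0, 0, 0.117, 0, 0, 0, 0, 0, 0, 0.121, 0, 0, 0, 0, 0, 0, 0.121, 0, 0]'

```text
time_s: 7.88
position: [0.5328, -0.2472, 0.2263]
orientation: [-1.734, -2.62, -0.0]
contact_force: [0.1, -0.1, -2.8]
gripper_width: 0.168
grasp_force: 30.0
```

Call:
move_tool --deltas '[0, 0, 0, 0, 0, 0.004, 0, 0, 0, 0, 0, 0, 0.012, 0, 0, 0, 0, 0, 0, 0.02, 0, 0, 0, 0, 0, 0, 0.028, 0, 0, 0, 0, 0, 0, 0.036, 0, 0, 0, 0, 0, 0, 0.042, 0, 0, 0, 0, 0, 0, 0.045, 0, 0, 0, 0, 0, 0, 0.045, 0]'

```text
time_s: 8.55
position: [0.531, -0.2476, 0.1801]
orientation: [-1.735, -2.616, 0.0]
contact_force: [0.4, -0.7, -2.9]
gripper_width: 0.167
grasp_force: 30.0
```

```bash
python3 -c "
from h import *
to(.532,-.2477,.176,.40)
f=ctrl.grab_frame('scene');g=ctrl.grab_frame('top')
cv2.imwrite('pics/st3.png',np.hstack([cv2.resize(f[120:270,260:400],None,fx=2.8,fy=2.8),cv2.resize(g[180:330,300:440],None,fx=2.8,fy=2.8)])[:,:,::-1])"
```

```text
[-0.0013 -0.002  -0.0003] [-0.0004  0.0009  0.0041] 8.55
```

View pics/st3.png

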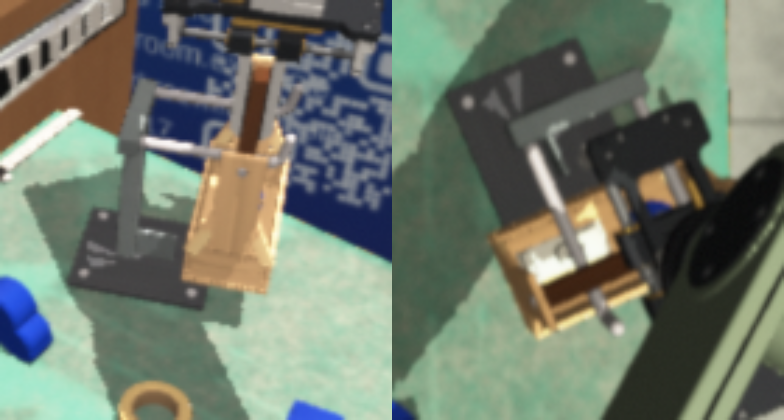

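The bar is behind the upturned ends and about 4 mm above the prongs. Lowering gently until they carry the load.

Call:
move_tool --deltas '[0, 0, 0, 0, 0, 0.001, 0, 0, 0, 0, 0, 0, 0.002, 0, 0, 0, 0, 0, 0, 0.003, 0, 0, 0, 0, 0, 0, 0.004, 0, 0, 0, 0, 0, 0, 0.004, 0, 0, 0, 0, 0, 0, 0.004, 0]'

```text
time_s: 9.15
position: [0.5318, -0.2479, 0.1774]
orientation: [-1.736, -2.618, -0.0]
contact_force: [0.7, -0.0, -2.5]
gripper_width: 0.168
grasp_force: 30.0
```

Call:
move_tool --deltas '[0, 0, 0, 0, 0, 0.0005, 0, 0, 0, 0, 0, 0, 0.001, 0, 0, 0, 0, 0, 0, 0.001, 0]'

```text
time_s: 9.4
position: [0.5317, -0.2479, 0.1763]
orientation: [-1.736, -2.618, 0.0]
contact_force: [0.5, -0.5, -2.8]
gripper_width: 0.17
grasp_force: 30.0
```

Call:
move_tool --deltas '[0, 0, 0, 0, 0, 0.001, 0, 0, 0, 0, 0, 0, 0.002, 0, 0, 0, 0, 0, 0, 0.002, 0]'

```text
time_s: 9.65
position: [0.5319, -0.2481, 0.176]
orientation: [1.735, 2.618, -0.0]
contact_force: [-2.8, 1.0, 4.9]
gripper_width: 0.166
grasp_force: 30.0
```

Call:
move_tool --deltas '[0, 0, 0, 0, 0, 0.001, 0, 0, 0, 0, 0, 0, 0.002, 0, 0, 0, 0, 0, 0, 0.002, 0]'

```text
time_s: 9.9
position: [0.532, -0.2481, 0.1759]
orientation: [1.735, 2.618, -0.0]
contact_force: [-5.1, 2.9, 11.7]
gripper_width: 0.167
grasp_force: 30.0
```

Contact, with upward force. I'll relax 2.5 mm, then open and rise.

Call:
move_tool --deltas '[0, 0, 0, 0, 0, -0.0015, 0, 0, 0, 0, 0, 0, -0.0025, 0, 0, 0, 0, 0, 0, -0.0025, 0]'

```text
time_s: 10.15
position: [0.5321, -0.2482, 0.176]
orientation: [1.735, 2.618, -0.0]
contact_force: [-1.9, 1.3, 4.8]
gripper_width: 0.167
grasp_force: 30.0
```

Call:
move_tool --deltas '[0, 0, 0, 0, 0, 0, 0.25, 0, 0, 0, 0, 0, 0, 0.35, 0, 0, 0, 0, 0, 0, 0.5, 0, 0, 0, 0, 0, 0, 0.6, 0, 0, 0, 0, 0, 0, 0.6, 0, 0, 0, 0, 0, 0, 0.6, 0, 0, 0, 0, 0, 0, 0.6, 0, 0, 0, 0, 0, 0, 0.6]'

```text
time_s: 10.82
position: [0.5318, -0.248, 0.1749]
orientation: [-1.736, -2.618, -0.0]
contact_force: [-0.5, 1.0, -0.2]
gripper_width: 0.594
grasp_force: 0.0
```

Call:
move_tool --deltas '[0, 0, 0, 0, 0, -0.005, 0.6, 0, 0, 0, 0, 0, -0.015, 0.6, 0, 0, 0, 0, 0, -0.035, 0.6, 0, 0, 0, 0, 0, -0.06, 0.6, 0, 0, 0, 0, 0, -0.09, 0.6, 0, 0, 0, 0, 0, -0.12, 0.6, 0, 0, 0, 0, 0, -0.14, 0.6, 0, 0, 0, 0, 0, -0.15, 0.6, 0, 0, 0, 0, 0, -0.15, 0.6]'

```text
time_s: 11.57
position: [0.5332, -0.2489, 0.3292]
orientation: [1.732, 2.612, 0.0]
contact_force: [0.7, -0.4, 0.3]
gripper_width: 0.599
grasp_force: 0.0
```

Call:
move_tool --deltas '[0, 0, 0, 0, -0.02, -0.02, 0.6, 0, 0, 0, 0, -0.05, -0.04, 0.6, 0, 0, 0, 0, -0.08, -0.04, 0.6, 0, 0, 0, 0, -0.11, -0.04, 0.6, 0, 0, 0, 0, -0.14, -0.04, 0.6, 0, 0, 0, 0, -0.17, -0.04, 0.6, 0, 0, 0, 0, -0.19, -0.04, 0.6, 0, 0, 0, 0, -0.2, -0.04, 0.6, 0, 0, 0, 0, -0.2, -0.04, 0.6, 0, 0, 0, 0, -0.2, -0.04, 0.6]'

```text
time_s: 12.4
position: [0.3476, -0.3256, 0.3641]
orientation: [-1.736, -2.617, -0.002]
contact_force: [-0.3, 0.0, 0.7]
gripper_width: 0.599
grasp_force: 0.0
```

```bash
python3 -c "
from h import *
f=ctrl.grab_frame('scene');g=ctrl.grab_frame('top')
cv2.imwrite('pics/st4.png',np.hstack([cv2.resize(f[120:270,260:400],None,fx=2.8,fy=2.8),cv2.resize(g[180:330,300:440],None,fx=2.8,fy=2.8)])[:,:,::-1])"
```

```text
(no output)
```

View pics/st4.png

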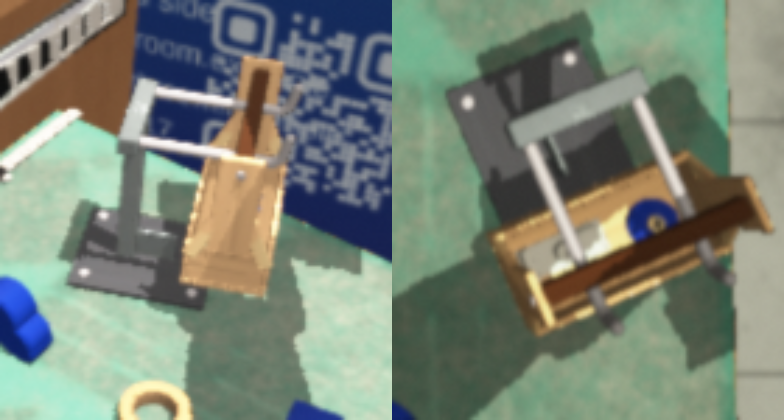

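The tote hangs on both prongs, behind the upturned ends and square to them, with both parts in the tray. I'll check that it is still and measure the bar.

Call:
move_tool --deltas '[0, 0, 0, 0, 0, 0, 0.6, 0, 0, 0, 0, 0, 0, 0.6, 0, 0, 0, 0, 0, 0, 0.6, 0, 0, 0, 0, 0, 0, 0.6, 0, 0, 0, 0, 0, 0, 0.6, 0, 0, 0, 0, 0, 0, 0.6, 0, 0, 0, 0, 0, 0, 0.6, 0, 0, 0, 0, 0, 0, 0.6, 0, 0, 0, 0, 0, 0, 0.6, 0, 0, 0, 0, 0, 0, 0.6]' --quiet true

```text
ok
```

```bash
python3 - <<'E'
from h import *
b=cv2.imread('pics/st4.png')
f=ctrl.grab_frame('scene');g=ctrl.grab_frame('top')
a=np.hstack([cv2.resize(x,None,fx=2.8,fy=2.8) for x in(f[120:270,260:400],g[180:330,300:440])])[:,:,::-1]
d=cv2.absdiff(a,b).max(2);print('diff',d.mean(),(d>40).sum())
S,T=cam('scene'),cam('top')
A=lambda p:np.array(p)/2.8+[260,120]
B=lambda p:(np.array(p)-[392,0])/2.8+[300,180]
s=np.array([.532,-.2477,.187])
for n,pb,pa in(('barTop +y end',(548,290),(249,153)),('barTop -y end',(742,203),(261,70))):
    X,r=tri(T,B(pb),S,A(pa));v=X-s;c,q=np.cos(.4),np.sin(.4);print(n,X,r,(c*v[0]+q*v[1]).round(4),(-q*v[0]+c*v[1]).round(4),v[2].round(4))
# cheek outer edge, +y end: top middle and bottom middle of the cheek seen in scene view: direction check vs vertical
def pr(X):return cv2.projectPoints(np.array(X,float),cv2.Rodrigues(S[1])[0],S[2],S[0],None)[0].reshape(-1,2)
R=np.array([[np.cos(.4),-np.sin(.4)],[np.sin(.4),np.cos(.4)]])
P=[[*(s[:2]+R@[x,y]),z] for x,y,z in((-.04,.081,.055),(.04,.081,.055),(-.02,.08,.211),(.02,.08,.211))]
print('expected if level, crop px',((pr(P)-[260,120])*2.8).round(0).tolist())
E
```

```text
diff 0.8945456754130223 0
barTop +y end [ 0.5041 -0.183   0.2063] [1.8 1.7] -0.0005 0.0705 0.0193
barTop -y end [ 0.5618 -0.3134  0.198 ] [0.7 0.6] 0.0019 -0.0721 0.011
expected if level, crop px [[263.0, 294.0], [179.0, 278.0], [267.0, 159.0], [220.0, 152.0]]
```

It is still, level (tray corners seen within about 3 crop px of the level prediction), and centred on the seat. Handing in.

```bash
python3 -c "
from plant import ctrl
print(ctrl.sign_off())"
```

```text
the job is handed in; nothing more can be done
None
```

The tote hangs level, square and still on both prongs with the bracket and pulley in its tray; the gripper let go and backed away, and the job was handed in at about 13 s of the 48 s allowed (no verdict was returned).

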